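# Set the trimmer's back gauge and hold its guard open

### The job

A memo pad is clamped under the press beam of the paper trimmer as the pattern for the next stack. Slide the trimmer's loose back gauge forward until it touches the back edge of the pad, without shoving the pad out of place, and lock the gauge there by turning its wing knob clockwise as far as it goes. Then lift the clear guard by its bow handle until it stands 60 degrees open and finish while still holding it there, so that I can change the pad for the stack: the guard falls shut if it is let go. Leave the mint tin, the tape roll and the mouse where they are.

Things in the scene. Friction and masses are not known exactly. Their poses are not given: they have to be found in the camera images.
- trimmer: paper trimmer (stack cutter), fixed; grey base 230 mm wide (x) and 300 deep (y -185 to +115), steel table top 30 mm above the desk. Origin: on the desk under the middle of its beam; its +y points to its front, where the guard is, x along the cut, z up. Behind the beam lie the gauge and most of the pad.
- beam_top (a point): middle of the top of the fixed grey beam, 110 mm above the desk; the beam and its uprights span x +-115, y -28 to +28 mm of the trimmer; a black clamp wheel, diameter 60, reaches 126 mm. The cutting lever stands fixed at the +x end, from x = 96 leaning out to x = 190 at 300 mm high, at y = -34.
- guard (a joint): angle of the clear hood-shaped guard, rad: 0 shut (its top level), grows as its front edge is lifted, stop at 1.40; 60 degrees is 1.05. A spring and its weight (0.22 kg) close it from any angle: 3 N at the handle hold it. It is 156 mm wide (x) and 74 deep, with a front apron down to the table.
- guard_handle (a point): middle of the straight bar of the guard's bow handle: round dark bar, diameter 10 mm, straight for 78 mm along the trimmer's x, on legs 90 mm apart, its axis 36 mm above the guard's top. With the guard shut it is 55 mm in front of the hinge axis and 38 above it, 130 mm above the desk. The point turns with the guard: x along the bar, z square to the guard's top.
- guard_hinge (a point): middle of the guard's hinge axis, which runs along the trimmer's x, 34 mm in front of the trimmer's origin and 92 mm above the desk. The handle goes round it, up and back toward the beam.
- gauge (a joint): place of the back gauge along the trimmer's y, m: 0 fully back, grows toward the front and the pad, stop at 0.095. Loose it slides with about 1.5 N; with the knob at 1.0 it holds against 30 N, at 1.3 against 50 N.
- gauge_face (a point): middle of the gauge's front face, 9 mm above the table; y points forward, to the pad. The gauge is an aluminium bar 130 mm wide (x), 26 mm high and 14 mm thick with a block 58 wide, 46 deep and 32.5 mm high behind it, that carries the knob.
- gauge_knob (a joint): angle of the gauge's wing knob, rad: 0 loose, grows clockwise seen from above; it begins to bite at about 0.6, counts as tight from 1.0, stop at 1.3. It stays where it is left and takes up to 0.3 N m. It starts loose, between 0 and 0.2.
- knob_grip (a point): point to grip the wing knob, on its axis, 89 mm above the desk, 26 behind the gauge's face. The black wing is 48 mm long, 12 thick, 30 high (72 to 102 mm above the desk), 9 mm clear of the gauge's block. The point turns with the knob: x along the wing, at joint value 0 parallel to the trimmer's x. The gauge can be slid by its knob.
- memo_pad: white memo pad with a cardboard back, 140 (x) by 90 (y) by 15 mm, lying on the trimmer's table square to it, clamped by the dark press beam under the grey beam: it stays put under 20 N of push. Origin: centre of its underside. Its axes are the trimmer's.
- pad_back (a point): middle of the pad's back edge (the one that faces the gauge), at half its thickness, 45 mm behind the pad's origin.
- mint_tin: flat tin of mints with a turquoise lid, 63x105x26 mm, a bystander on the far side; origin: centre of its underside
- tape_roll: roll of brown parcel tape lying flat, 92x90x48 mm, a bystander at the left; origin: centre of its underside
- mouse: black computer mouse, 105x60x34 mm, a bystander to the right; origin: centre of its underside

How it is judged:
On the way, in this order (a step that is already met when the one before it is completed fails the run):
1. the back gauge is up against the memo pad (y of pad_back in the frame of gauge_face below 0.002 m and velocity of joint gauge below 0.01 m/s), for 0.2 s.
2. the wing knob is tight, the gauge still against the pad (value of joint gauge_knob above 1 rad and y of pad_back in the frame of gauge_face below 0.002 m), for 0.2 s.
At the end, for the whole second after the job is handed in: The guard is held by the fingers at 60 degrees open, 6 either way (joint 0.945 to 1.15), still, resting on nothing else; the back gauge is no more than 2 mm from the pad's back edge and its knob is tight (at least 1.0 rad); the pad is within 4 mm and the bystanders within 15 mm of where they were (all of step 2 and value of joint guard between 0.945 and 1.15 rad and velocity of joint guard between -0.05 and 0.05 rad/s and contact force between the fingers and guard above 0.4 N and contact force between guard and mint_tin below 0.05 N and contact force between guard and tape_roll below 0.05 N and contact force between guard and mouse below 0.05 N and contact force between guard and memo_pad below 0.05 N); the arm keeps its last pose, push and grip.
It fails at once if the memo pad is shoved more than 4 mm out of its place (distance of memo_pad from where it was at the start of the episode above 0.004 m).
It fails at once if a bystander (mint tin, tape roll, mouse) is moved more than 15 mm (distance of any of mint_tin, tape_roll, mouse from where it was at the start of the episode above 0.015 m).
It also fails if it takes over 51 s, if anything falls off the work surface, if the arm or the gripper's body presses on something with over 40 N, if the wrist force passes 120 N, or if a joint passes its speed limit or range.

### The arm

A 6-joint arm with a two-finger parallel gripper is mounted at the origin on a cart in front of the work surface, level with it; the furniture and walls round the work are solid. World frame = base frame: x ahead of the robot, y to its left, z up, the work surface at z = 0. Lengths are in m, angles in rad, forces in N, time in s.
With the tool pointing down it reaches from about 0.35 to 0.875 m from the base axis. Payload 4.2 kg.
Tool frame: the origin (TCP) lies midway between the tips of the shut fingers; the grasp point (between the pads) lies 19 mm behind it; z points along the fingers, y is the line along which they close (so a half turn about z gives the same grasp; the last joint's range is limited). The gripper opens to 85 mm and grips with 20 to 120 N. Pads are 22 mm wide; open, the fingers measure 114 mm over their backs; the gripper's body (76 mm by 85 mm) begins 54 mm behind the grasp point. The pads swing forward as they close: fully open they stand 13 mm farther back than shut.
Start: joints at [1.577, 0.385, 0.008, 0, -1.194, -0.259], TCP at [0.156, 0.605, 0.231] pointing down, gripper open.
Joint ranges: [-3.14, 3.14], [-1.21, 2.06], [-1.07, 1.41], [-3.16, 2.05], [-2.99, -0.16], [-3.1, 3.1]. Speed limits (rad/s): [2.79, 2.79, 3.14, 3.14, 3.14, 3.14].

### API

Orientations are given as a unit quaternion [w, x, y, z].
In Python, from workcell import r gives the robot as it stands. Calls block until the motion is done:
- r.reach(position, orientation): joint-space move of the TCP to a pose.
- r.line_to(position, feed=0.15, attitude=None, threshold=None): straight line of the TCP; attitude=None keeps the orientation; feed is the mean speed in m/s. With threshold (N) it stops when the force on the tool has changed by that much, and returns True; else False.
- r.goto_joints(angles): joint-space move.
- r.command_gripper(opening, grasp_force=None): finger opening in m; grasp_force is the grip in N (None keeps the last); returns when the fingers have stopped.
- r.dwell(seconds).
- r.inverse_kinematics(position, orientation): joint angles nearest the present ones, or None.
- r.capture(name): name is "scene" or "top"; returns a dict with "color" (384x512x3 uint8, red, green, blue), "fx", "fy", "cx", "cy" (pixels), "rvec" (rotation vector, rad) and "tvec" (3), from world to camera coordinates, as OpenCV has them. Camera axes: x right, y down, z forward; pixel columns grow to the right and rows downward; lengths in m; the calibration is good to about 2 mm. A picture is of the moment at which its call begins. There is no depth.
A pose or a line that the arm cannot do raises r.MotionError and nothing moves.
- r.sign_off(): hands the job in; it is judged then, once.
Trained networks look in a picture, given as the dict that the camera call returned (one of the last four; its "shot" number tells which), for a name from the list of things; names that differ only in an ending like _2 or _b are one class to them, and where a whole thing is asked for, a point or a joint stands for the part that bears it (a point fixed in the world has none). Each returns a list of dicts, best first, with "p" (0 to 1); they miss things now and then, are a little off and sometimes report something else, mostly with a low value. They report only what shows in the picture. A call takes as long as a camera call.
- r.silhouettes(query, picture): "mask" (384x512 bool, what is visible of it) and "rect" ([left, top, right, bottom] in pixels, round what is visible of it).
Readings, each from a call of its own:
- r.current_time(): time.
- r.current_qpos(): joint angles.
- r.current_joint_vel(): joint speeds.
- r.current_tau(): joint torques, N m.
- r.current_eef_pos(): TCP position.
- r.current_ee_rot(): TCP orientation.
- r.current_wrist_force(): force on the tool from outside, world axes, zero at the start.
- r.current_torque(): the same for the moment, N m.
- r.current_finger_gap(): finger opening in m.
- r.current_gripper_force(): force on a finger pad.
Only numpy, scipy, OpenCV 4.12 (cv2) and the standard library are available. Lean on these libraries where they do the work, as an engineer would, in place of code of your own. Each camera call takes 0.05 s, during which the arm holds its last target. There are 200 camera calls.

## Working session

There is one attempt and no reset: what is moved stays moved. The work goes in short steps, each a Python script; the robot and the scene stay as the last script left them, time stands still between calls to the robot, and variables do not carry over. Pictures are saved under pics/ and viewed, at most 10 in all, crops included, and the job is handed in when it is done.

```bash
mkdir -p pics; ls
python3 - <<'E'
from workcell import r
import cv2,pickle
D={}
for n in("scene","top"):
    p=r.capture(n); cv2.imwrite(f"pics/{n}0.png",p["color"][:,:,::-1]); 
    D[n]={"pic":p}
    print(n,p["fx"],p["cx"],p["rvec"],p["tvec"])
    for q in("trimmer","guard","gauge","gauge_knob","memo_pad","mint_tin","tape_roll","mouse"):
        s=r.silhouettes(q,p); D[n][q]=s
        print(q,[(round(a["p"],2),list(a["rect"]),int(a["mask"].sum())) for a in s[:2]])
pickle.dump(D,open("d0.pkl","wb")); print(r.current_time(),r.current_ee_rot())
E
```

```text
pics
scene 402.86322137634187 258.8464233201726 [ 1.07391182 -2.33055552  1.08706469] [0.46345345 0.3864886  0.77289322]
trimmer [(0.91, [202.4, 130.0, 333.0, 297.7], 9235), (0.51, [219.1, 227.1, 291.5, 289.1], 2798)]
guard [(0.89, [218.1, 231.6, 292.9, 287.4], 2883)]
gauge [(0.91, [265.5, 188.2, 308.8, 224.1], 740)]
gauge_knob [(0.71, [277.9, 187.6, 293.0, 204.4], 175)]
memo_pad []
mint_tin [(0.92, [190.3, 195.5, 219.1, 225.5], 678), (0.26, [260.4, 189.8, 311.1, 227.5], 839)]
tape_roll [(0.96, [142.5, 258.8, 184.9, 303.5], 1169)]
mouse [(0.65, [348.9, 187.2, 380.9, 204.1], 492)]
top 499.07852126576245 257.65044544558094 [ 2.21054163 -2.16298386  0.10492616] [0.03441473 0.6688318  1.59522509]
trimmer [(0.69, [192.6, 155.7, 302.0, 273.2], 6283)]
guard [(0.72, [196.3, 208.5, 235.2, 261.1], 1238)]
gauge [(0.73, [262.7, 189.5, 286.0, 231.5], 349)]
gauge_knob [(0.41, [274.2, 203.3, 281.6, 216.4], 46), (0.41, [239.2, 199.3, 264.6, 240.3], 373)]
memo_pad [(0.95, [238.8, 198.6, 262.2, 237.3], 369), (0.38, [260.0, 191.7, 283.4, 228.1], 304)]
mint_tin [(0.89, [212.7, 146.0, 244.4, 171.9], 427)]
tape_roll [(0.81, [145.9, 185.3, 179.6, 213.7], 270)]
mouse [(0.97, [341.9, 224.6, 360.7, 250.6], 385)]
0.9 [-3.25840402e-05  9.92021921e-01 -1.26065488e-01 -1.03900418e-05]
```

Run:
```python
import cv2
a=cv2.imread("pics/scene0.png")[120:310,130:390];b=cv2.imread("pics/top0.png")[130:290,135:375]
cv2.imwrite("pics/s1.png",cv2.resize(a,None,fx=3,fy=3,interpolation=cv2.INTER_CUBIC))
cv2.imwrite("pics/t1.png",cv2.resize(b,None,fx=3.3,fy=3.3,interpolation=cv2.INTER_CUBIC))
```

```text
(no output)
```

View pics/s1.png

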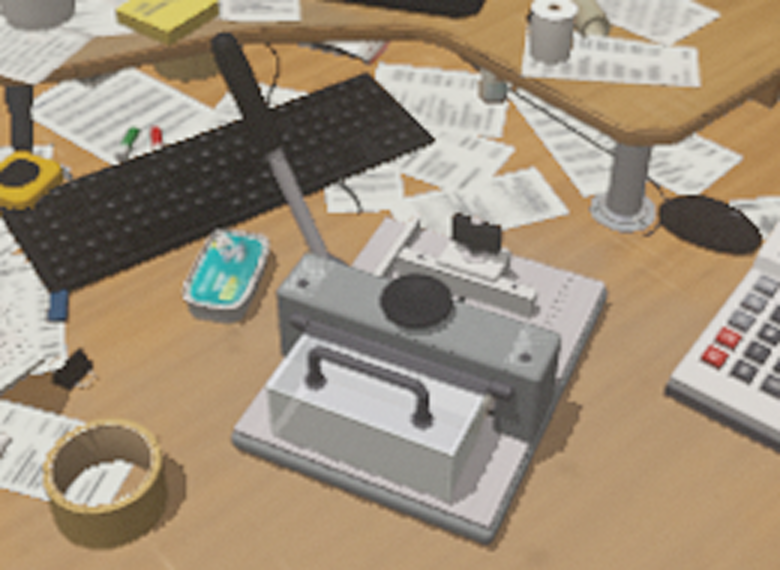

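View pics/t1.png

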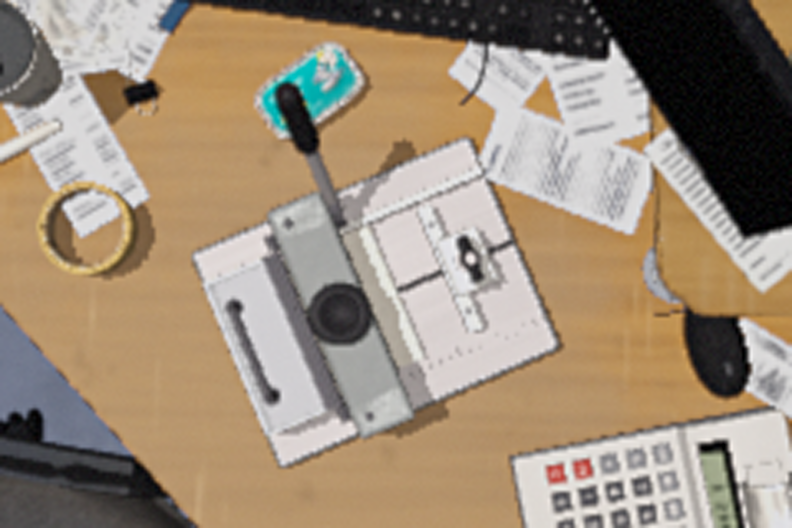

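The pictures show the trimmer (front toward image left in "top", lever at its upper +x end). The base corners are at crop (193,258), (470,140), (560,348), (283,466), the knob at (470,257) and the handle from (235,308) to (272,397). I'll fit the pose from both views.

```bash
cat > h.py <<'E'
import numpy as np, cv2, pickle
from scipy.optimize import least_squares
D=pickle.load(open("d0.pkl","rb"))
def K(p): return np.array([[p["fx"],0,p["cx"]],[0,p["fy"],p["cy"]],[0,0,1.]])
def proj(p,P): return cv2.projectPoints(np.atleast_2d(np.array(P,float)),np.array(p["rvec"]),np.array(p["tvec"]),K(p),None)[0][:,0]
def ray(p,uv,z):
    R=cv2.Rodrigues(np.array(p["rvec"]))[0]; c=-R.T@np.array(p["tvec"]); d=R.T@np.linalg.inv(K(p))@np.array([*uv,1.])
    return c+d*(z-c[2])/d[2]
def T(pose,P):
    x,y,a=pose; P=np.atleast_2d(np.array(P,float)); c,s=np.cos(a),np.sin(a)
    return np.c_[x+c*P[:,0]-s*P[:,1],y+s*P[:,0]+c*P[:,1],P[:,2]]
def inv(pose,P):
    x,y,a=pose; d=np.array(P)-[x,y,0]; c,s=np.cos(a),np.sin(a)
    return np.array([c*d[0]+s*d[1],-s*d[0]+c*d[1],d[2]])
tc=lambda u,v:(135+(u+.5)/3.3-.5,130+(v+.5)/3.3-.5)
sc=lambda u,v:(130+(u+.5)/3-.5,120+(v+.5)/3-.5)
E
cat > fit.py <<'E'
from h import *
tp,sp=D["top"]["pic"],D["scene"]["pic"]
m=1e-3
top=[((193,258),(115,115,30)),((470,140),(115,-185,30)),((560,348),(-115,-185,30)),((283,466),(-115,115,30)),
((270,212),(115,28,110)),((322,195),(115,-28,110)),((412,415),(-115,-28,110)),((362,437),(-115,28,110)),((341,311),(0,0,126)),((235,308),(39,89,130)),((272,397),(-39,89,130))]
sce=[((235,437),(115,115,30)),((490,530),(-115,115,30)),((605,285),(-115,-185,30)),((278,290),(115,28,110)),((548,375),(-115,28,110)),((558,338),(-115,-28,110)),((318,252),(115,-28,110)),((416,299),(0,0,126)),((315,352),(45,89,130)),((424,391),(-45,89,130))]
def res(q):
    a=proj(tp,T(q,[np.array(b)*m for _,b in top]))-[tc(*k) for k,_ in top]
    b=proj(sp,T(q,[np.array(b)*m for _,b in sce]))-[sc(*k) for k,_ in sce]
    return np.r_[a.ravel(),b.ravel()]
x0=ray(tp,tc(341,311),.126); f0=ray(tp,tc(253,352),.13); d=f0-x0; yaw=np.arctan2(d[1],d[0])-np.pi/2
s=least_squares(res,[x0[0],x0[1],yaw],loss="soft_l1"); pose=s.x
print(pose,np.degrees(pose[2])); print(np.round(res(pose).reshape(-1,2),1).tolist())
np.save("pose.npy",pose)
for n,(p,c,uv,z) in dict(knobT=(tp,tc,(470,257),.102),knobS=(sp,sc,(477,232),.087),padT1=(tp,tc,(380,228),.045),padT2=(tp,tc,(425,358),.045),gfr1=(tp,tc,(422,210),.056),gfr2=(tp,tc,(465,328),.056),handT=(tp,tc,(253,352),.13),handS=(sp,sc,(369,368),.13)).items():
    w=ray(p,c(*uv),z); print(n,w.round(4),inv(pose,w).round(4))
for n in("mint_tin","tape_roll","mouse"):
    for k,p in(("top",tp),("scene",sp)):
        r_=D[k][n][0]["rect"]; w=ray(p,((r_[0]+r_[2])/2,(r_[1]+r_[3])/2),.02); print(n,w.round(3),inv(pose,w).round(3))
E
python3 fit.py
```

```text
[0.54653947 0.10905152 0.42414537] 24.30173988209481
[[-1.6, -1.4], [-0.2, -1.7], [0.7, 0.6], [-1.3, 1.8], [-1.8, 0.3], [-0.8, -1.6], [1.3, 0.9], [-0.5, 1.5], [-0.5, 1.2], [-0.6, 1.8], [-1.8, -1.3], [-1.9, -2.9], [1.9, 0.4], [3.2, -1.6], [-0.6, -0.4], [-1.4, 1.4], [3.3, -2.4], [-3.1, -1.6], [1.2, -1.3], [0.6, -1.3], [0.9, -1.4]]
knobT [ 0.6034 -0.0113  0.102 ] [ 0.0023 -0.1331  0.102 ]
knobS [ 0.603  -0.0103  0.087 ] [ 0.0023 -0.132   0.087 ]
padT1 [0.6322 0.0737 0.045 ] [ 0.0635 -0.0675  0.045 ]
padT2 [0.5074 0.0274 0.045 ] [-0.0693 -0.0583  0.045 ]
gfr1 [0.6499 0.0335 0.056 ] [ 0.0631 -0.1114  0.056 ]
gfr2 [ 0.5371 -0.0102  0.056 ] [-0.0577 -0.1048  0.056 ]
handT [0.5111 0.187  0.13  ] [-0.0002  0.0856  0.13  ]
handS [0.5102 0.1916 0.13  ] [0.0008 0.0902 0.13  ]
mint_tin [0.763 0.146 0.02 ] [ 0.212 -0.055  0.02 ]
mint_tin [0.768 0.153 0.02 ] [ 0.22  -0.051  0.02 ]
tape_roll [0.625 0.356 0.02 ] [0.173 0.193 0.02 ]
tape_roll [0.63  0.365 0.02 ] [0.181 0.199 0.02 ]
mouse [ 0.515 -0.259  0.02 ] [-0.18  -0.322  0.02 ]
mouse [ 0.516 -0.24   0.02 ] [-0.172 -0.305  0.02 ]
```

```bash
cat >> fit.py <<'E'
print("----")
n=2*len(top)
for nm,sl in(("top",slice(0,n)),("scene",slice(n,None)),("topbase",slice(0,8)),("topbeam",slice(8,16))):
    s=least_squares(lambda q:res(q)[sl],pose); print(nm,s.x.round(4),np.degrees(s.x[2]).round(2),np.abs(s.fun).max().round(2),s.fun.std().round(2))
def over(q,name):
    for k,p,(x0,y0,x1,y1) in(("top",tp,(185,145,315,280)),("scene",sp,(195,170,340,305))):
        f=5.5;im=cv2.resize(p["color"][y0:y1,x0:x1,::-1],None,fx=f,fy=f,interpolation=cv2.INTER_CUBIC)
        def box(x,y,z,c):
            u=((proj(p,T(q,np.array([(x[0],y[0],z),(x[1],y[0],z),(x[1],y[1],z),(x[0],y[1],z)])*m))-[x0,y0]+.5)*f-.5).round().astype(int)
            cv2.polylines(im,[u],True,c,1)
        box((-115,115),(-185,115),30,(0,0,255));box((-115,115),(-28,28),110,(255,0,0));box((-78,78),(34,108),94,(0,200,0));box((-45,45),(89,89),130,(255,0,255));box((-65,65),(-106,-106),56,(0,160,255))
        cv2.imwrite(f"pics/{name}_{k}.png",im)
over(pose,"ov")
E
python3 fit.py | sed -n '/----/,$p'
```

```text
----
top [0.5472 0.107  0.422 ] 24.18 1.87 1.16
scene [0.5451 0.1118 0.4292] 24.59 3.79 1.72
topbase [0.546  0.107  0.4264] 24.43 2.02 1.19
topbeam [0.5475 0.1077 0.4116] 23.58 1.98 1.08
```

View pics/ov_top.png

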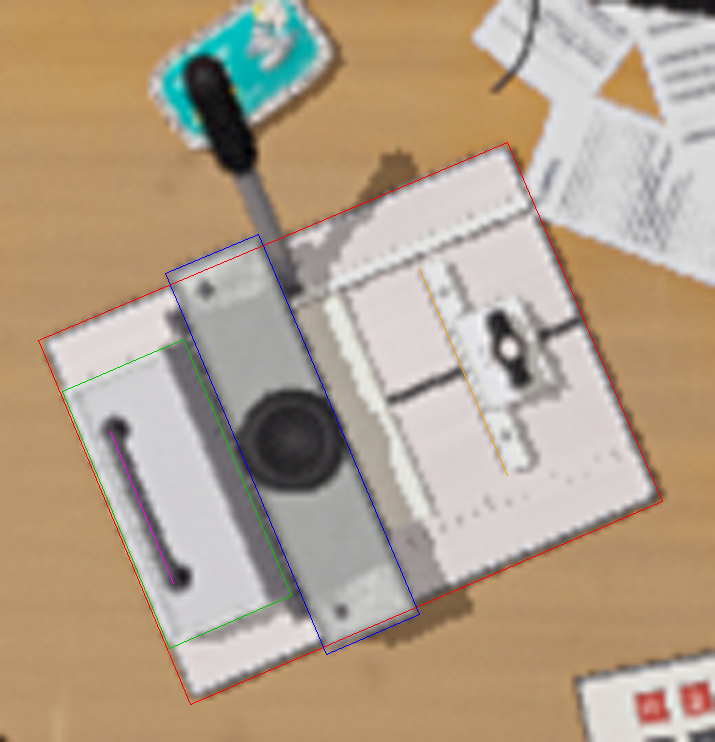

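View pics/ov_scene.png

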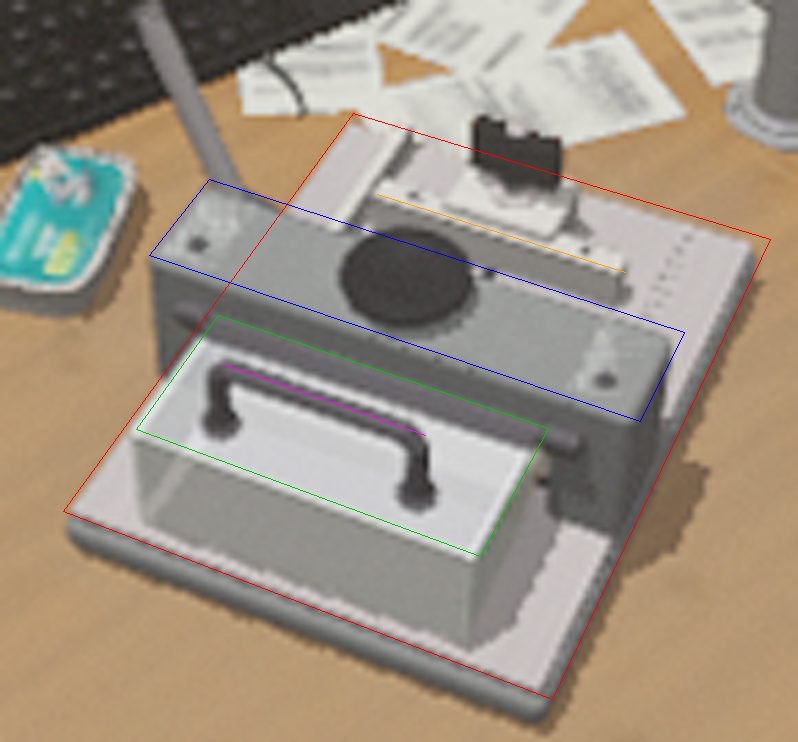

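The overlay agrees with the picture to about 1 px (2–3 mm), and both views put the knob at (0.603, -0.011). Next I check the IK for the whole plan before moving.

```bash
cat >> h.py <<'E'
from scipy.spatial.transform import Rotation as Ro
pose=np.array([0.5475,0.1090,0.4241])   # +x shift of ~1 mm along the cut
try: flip=int(open("flip").read())
except Exception: flip=0
def quat(dyaw=0,tilt=0,fl=None):
    """tool down, closing line along trimmer y (turned dyaw); tilt leans tool z toward trimmer +y"""
    fl=flip if fl is None else fl
    a=pose[2]+dyaw
    X=np.array([np.cos(a),np.sin(a),0]);Y=np.array([-np.sin(a),np.cos(a),0]);Z=np.array([0,0,1.])
    z=np.sin(tilt)*Y-np.cos(tilt)*Z; y=np.cos(tilt)*Y+np.sin(tilt)*Z
    if fl:y=-y
    x=np.cross(y,z); q=Ro.from_matrix(np.c_[x,y,z]).as_quat(); return np.r_[q[3],q[:3]]
def handle(th,tilt,back=.017):
    """TCP for the bar at guard angle th, bar 'back' behind the TCP"""
    a=np.arctan2(.038,.055)+th; R=np.hypot(.055,.038)
    return T(pose,[0,.034+R*np.cos(a)+back*np.sin(tilt),.092+R*np.sin(a)-back*np.cos(tilt)])[0]
KN=np.array([.6032,-.0110])
E
python3 - <<'E'
from h import *
from workcell import r
f=np.array([-np.sin(pose[2]),np.cos(pose[2])])
for fl in(0,1):
    print("flip",fl)
    for lab,p,q in[("via",(.42,.22,.32),quat(0,0,fl)),("k0",(*KN,.073),quat(-.1,0,fl)),("k1",(*(KN+.04*f),.073),quat(-.1,0,fl)),("k2",(*(KN+.04*f),.073),quat(-1.5,0,fl))]+[(f"h{th},{ti}",handle(th,ti),quat(0,ti,fl)) for th,ti in((0,0),(.5,.1),(1.05,0),(1.05,.3),(1.05,.6))]:
        s=r.inverse_kinematics(list(p),list(q)); print(lab,np.round(p,3),None if s is None else np.round(s,2))
E
```

```text
flip 0
via [0.42 0.22 0.32] [ 0.83  0.07 -0.19  0.   -1.32 -1.97]
k0 [ 0.603 -0.011  0.073] [ 0.25  0.5  -0.24  0.   -0.83 -1.5 ]
k1 [0.587 0.025 0.073] [ 0.32  0.48 -0.28  0.   -0.81 -1.57]
k2 [0.587 0.025 0.073] [ 0.32  0.48 -0.28  0.   -0.81 -2.97]
h0,0 [0.511 0.19  0.113] [ 0.65  0.37 -0.35  0.   -0.85 -1.8 ]
h0.5,0.1 [0.52  0.169 0.135] [ 0.55  0.35 -0.26 -0.12 -0.95 -1.63]
h1.05,0 [0.536 0.135 0.142] [ 0.54  0.35 -0.3   0.   -0.93 -1.69]
h1.05,0.3 [0.534 0.139 0.142] [ 0.37  0.39 -0.13 -0.34 -1.09 -1.35]
h1.05,0.6 [0.532 0.144 0.145] [ 0.2   0.47 -0.01 -0.61 -1.3  -1.12]
flip 1
via [0.42 0.22 0.32] [ 0.83  0.07 -0.19  0.   -1.32  1.17]
k0 [ 0.603 -0.011  0.073] [ 0.25  0.5  -0.24  0.   -0.83  1.65]
k1 [0.587 0.025 0.073] [ 0.32  0.48 -0.28  0.   -0.81  1.58]
k2 [0.587 0.025 0.073] [ 0.32  0.48 -0.28  0.   -0.81  0.18]
h0,0 [0.511 0.19  0.113] [ 0.65  0.37 -0.35  0.   -0.85  1.34]
h0.5,0.1 [0.52  0.169 0.135] [ 0.55  0.35 -0.26 -0.12 -0.95  1.51]
h1.05,0 [0.536 0.135 0.142] [ 0.54  0.35 -0.3   0.   -0.93  1.45]
h1.05,0.3 [0.534 0.139 0.142] [ 0.37  0.39 -0.13 -0.34 -1.09  1.79]
h1.05,0.6 [0.532 0.144 0.145] [ 0.2   0.47 -0.01 -0.61 -1.3   2.02]
```

```bash
echo 1 > flip
python3 - <<'E'
from h import *
from workcell import r
q=list(quat(-.1))
r.command_gripper(.05,30)
r.reach([.42,.22,.32],q); r.reach([*KN,.17],q)
p=r.capture("top"); s=r.capture("scene")
hit=r.line_to([*KN,.073],feed=.08,threshold=8)
print(hit,r.current_eef_pos(),r.current_wrist_force(),r.current_time())
s=r.capture("scene"); cv2.imwrite("pics/k.png",cv2.resize(s["color"][150:300,200:350,::-1],None,fx=4,fy=4,interpolation=cv2.INTER_CUBIC))
E
```

```text
False [ 0.60363825 -0.01092151  0.07363413] [0.0361925  0.44394736 0.34494561] 5.7917
```

View pics/k.png

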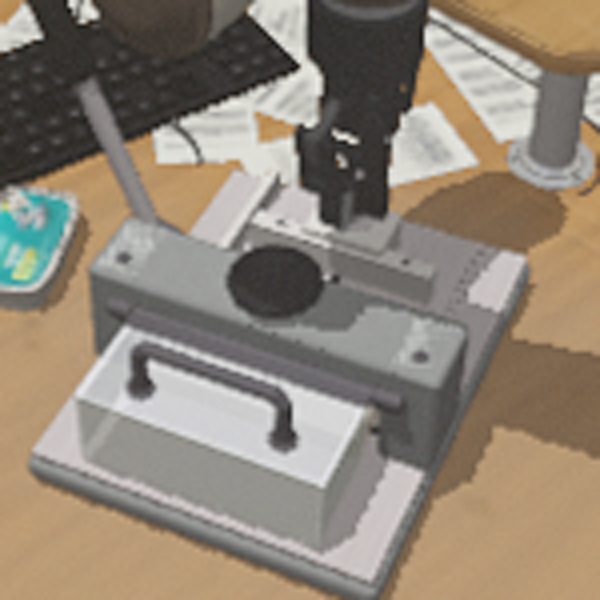

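The fingers straddle the wing at about (345,200), clear of the beam. Grip it and slide.

Run:
```python
from h import *
from workcell import r
f=np.array([-np.sin(pose[2]),np.cos(pose[2]),0])
r.command_gripper(0,40); print("gap",r.current_finger_gap(),r.current_gripper_force(),r.current_wrist_force())
p0=np.array(r.current_eef_pos())
hit=r.line_to(list(p0+.03*f),feed=.04,threshold=7); 
F=np.array(r.current_wrist_force());print(hit,(np.array(r.current_eef_pos())-p0)@f,F,F@f)
if not hit:
    hit=r.line_to(list(p0+.075*f),feed=.02,threshold=6)
    r.dwell(.3);F=np.array(r.current_wrist_force());print(hit,(np.array(r.current_eef_pos())-p0)@f,F,F@f)
print(inv(pose,r.current_eef_pos()),r.current_torque(),r.current_time())
p=r.capture("top"); s=r.capture("scene")
cv2.imwrite("pics/g.png",np.hstack([cv2.resize(i["color"][b:b+100,a:a+100,::-1],(400,400),interpolation=cv2.INTER_CUBIC) for i,a,b in((p,205,165),(s,235,170))]))
```

```text
gap 0.011311672190216934 43.36737513542175 [-1.30113718 -0.08545423  0.96149871]
False 0.030438782117605763 [-2.30752058  1.13424997  3.06736769] 1.9833124333014474
True 0.050430886434301304 [-0.2636724   1.58055749  2.98796246] 1.5490364123572755
[ 0.001382   -0.08188413  0.07334965] [ 0.3486107  -0.21124057  0.2142528 ] 8.6417
```

View pics/g.png

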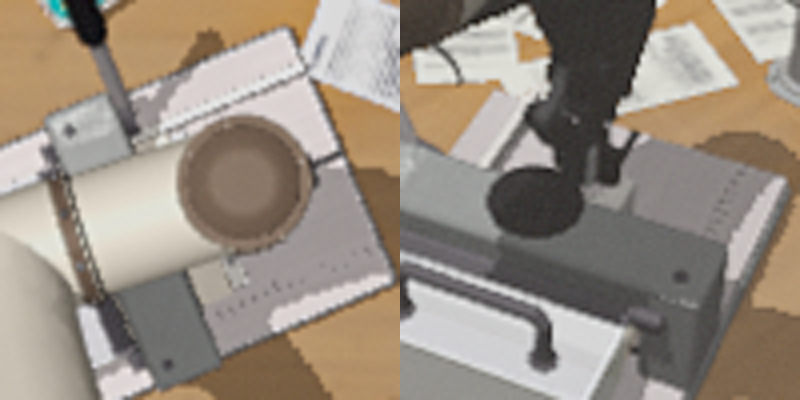

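The gauge bar has moved forward and now hides under the beam edge, beside the pad's white strip near (230,270). I'll confirm the contact with a slow second push.

Run:
```python
from h import *
from workcell import r
f=np.array([-np.sin(pose[2]),np.cos(pose[2]),0])
for i in range(4):
    p0=np.array(r.current_eef_pos())
    hit=r.line_to(list(p0+.0015*f),feed=.01,threshold=8); p1=np.array(r.current_eef_pos())
    F=np.array(r.current_wrist_force());print(hit,((p1-p0)@f).round(5),inv(pose,p1).round(4),F.round(2),(F@f).round(2),r.current_time())
    if F@f<-6: break
```

```text
True 5e-05 [ 0.0014 -0.0818  0.0734] [-0.27 -1.03  1.98] -0.83 8.9583
True -4e-05 [ 0.0014 -0.0819  0.0734] [-0.73 -1.38  2.53] -0.95 9.1917
True 5e-05 [ 0.0014 -0.0818  0.0734] [-0.4  -1.15  1.85] -0.89 9.4
True 0.0 [ 0.0014 -0.0818  0.0734] [ 0.36 -1.57  2.3 ] -1.58 9.6083
```

Four pushes all stopped at once with no travel, so the gauge is in contact. Now turn the knob in steps.

Run:
```python
from h import *
from workcell import r
f=np.array([-np.sin(pose[2]),np.cos(pose[2]),0])
p0=np.array(r.current_eef_pos())
for a in [.15,.3,.45,.6,.75,.9,1.0,1.1,1.2,1.3]:
    r.reach(list(p0),list(quat(-.1-a)))
    F=np.array(r.current_wrist_force());M=r.current_torque();p1=np.array(r.current_eef_pos())
    q=r.current_ee_rot(); Rm=Ro.from_quat([q[1],q[2],q[3],q[0]]).as_matrix(); y=-Rm[:,1]; yaw=np.arctan2(y[1],y[0])-np.pi/2-pose[2]
    print(a,round(yaw,3),"F",F.round(1),(F@f).round(1),"Mz",np.round(M,2),((p1-p0)*1000).round(1),round(r.current_finger_gap(),4),round(r.current_time(),2))
    if abs(M[2]-.2)>.8 or np.linalg.norm(F)>30: break
```

```text
0.15 -0.248 F [ 0.4 -0.8  1.7] -0.9 Mz [-0.37 -0.22 -0.2 ] [ 0.  -0.1 -0. ] 0.0114 9.88
0.3 -0.396 F [ 0.9 -1.1  2.1] -1.3 Mz [-0.63 -0.39 -0.17] [ 0.  -0.1  0. ] 0.0116 10.14
0.45 -0.545 F [ 1.  -3.5  1.6] -3.6 Mz [-0.82 -0.42 -0.18] [ 0.  -0.2 -0. ] 0.0114 10.41
0.6 -0.694 F [ 1.2 -3.6  0.9] -3.8 Mz [-1.   -0.39 -0.14] [-0.  -0.2  0. ] 0.0114 10.68
0.75 -0.844 F [ 1.4 -4.9  2.8] -5.0 Mz [-1.19 -0.35 -0.12] [-0.  -0.2  0.1] 0.0111 10.94
0.9 -0.994 F [ 0.9 -4.7  2.6] -4.6 Mz [-1.33 -0.3  -0.09] [-0.  -0.3  0.1] 0.0111 11.21
1.0 -1.095 F [ 0.8 -6.   3.1] -5.8 Mz [-1.53 -0.26 -0.07] [-0.1 -0.3  0.1] 0.0111 11.46
1.1 -1.194 F [ 0.5 -4.8  3.6] -4.6 Mz [-1.55 -0.27 -0.02] [-0.1 -0.3  0.1] 0.0114 11.71
1.2 -1.294 F [-0.  -5.   4.1] -4.5 Mz [-1.55 -0.27 -0.07] [-0.1 -0.3  0.2] 0.0111 11.96
1.3 -1.388 F [-0.  -5.   4.1] -4.6 Mz [-1.63 -0.1   1.45] [-0.1 -0.4  0.2] 0.0113 12.21
```

Mz jumped to 1.45 at the end: the knob has reached its stop. I release it, move above the handle and look.

Run:
```python
from h import *
from workcell import r
r.command_gripper(.035)
p=np.array(r.current_eef_pos()); r.line_to([p[0],p[1],.20],feed=.12)
h=handle(0,0); r.command_gripper(.05)
r.reach([h[0]-.02,h[1]+.12,.26],list(quat()))
P=r.capture("top"); s=r.capture("scene"); print(r.current_time(),h)
pickle.dump((P,s),open("d1.pkl","wb"))
cv2.imwrite("pics/j.png",np.hstack([cv2.resize(i["color"][b:b+130,a:a+130,::-1],(400,400),interpolation=cv2.INTER_CUBIC) for i,a,b in((P,185,150),(s,205,170))]))
```

```text
15.3 [0.51087644 0.19011544 0.113     ]
```

View pics/j.png

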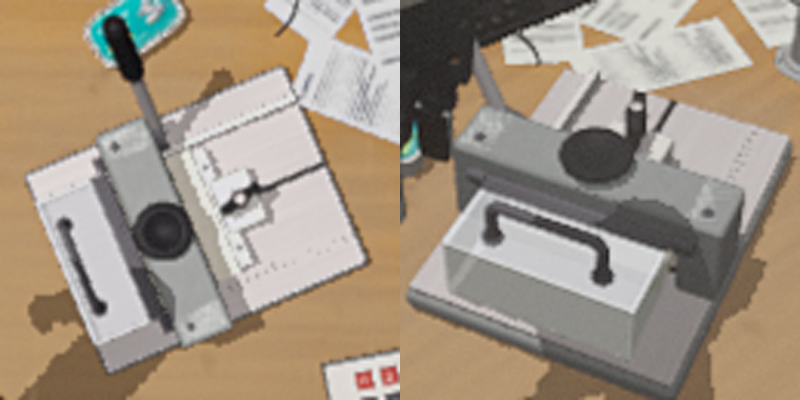

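The knob is turned about 75° and the gauge bar lies at the pad's strip. The guard is shut, with the handle where the model puts it. Next: grip the handle.

Run:
```python
from h import *
from workcell import r
f=np.array([-np.sin(pose[2]),np.cos(pose[2]),0])
h=handle(0,0)-.0015*f; q=list(quat())
r.reach([h[0],h[1],.19],q)
hit=r.line_to(list(h),feed=.08,threshold=10); print(hit,r.current_eef_pos(),h)
F0=np.array(r.current_wrist_force()); r.command_gripper(0,45); r.dwell(.2)
F=np.array(r.current_wrist_force()); print(r.current_finger_gap(),r.current_gripper_force(),(F-F0).round(2),(F-F0)@f,r.current_eef_pos(),r.current_time())
```

```text
False [0.51190342 0.18905934 0.1135748 ] [0.51149369 0.18874833 0.113     ]
0.008217140048409512 43.88632357120514 [-7.48  8.35  4.38] 10.688236619421298 [0.51073348 0.19126003 0.11380884] 17.6917
```

Run:
```python
from h import *
from workcell import r
f=np.array([-np.sin(pose[2]),np.cos(pose[2]),0])
off=.002*f+np.array([0,0,.0007])
r.line_to(list(handle(0,0)+off),feed=.03); print(np.array(r.current_wrist_force()).round(1))
for th in np.arange(.1,1.051,.095):
    t=th/3
    r.line_to(list(handle(th,t)+off),feed=.06,attitude=list(quat(0,t)))
    F=np.array(r.current_wrist_force()); print(round(th,3),F.round(1),round(r.current_finger_gap(),4),round(r.current_gripper_force(),1),inv(pose,r.current_eef_pos()).round(4),round(r.current_time(),2))
    if np.linalg.norm(F)>40: break
P=r.capture("top"); s=r.capture("scene"); pickle.dump((P,s),open("d2.pkl","wb"))
cv2.imwrite("pics/e.png",np.hstack([cv2.resize(i["color"][b:b+130,a:a+130,::-1],(400,400),interpolation=cv2.INTER_CUBIC) for i,a,b in((P,185,150),(s,205,170))]))
```

```text
[ 2.7 -3.  -2.6]
0.1 [ 3.3  1.9 -7.3] 0.0083 44.2 [0.0002 0.0875 0.1183] 18.22
0.195 [ 3.   1.6 -7.1] 0.0083 44.1 [1.000e-04 8.380e-02 1.232e-01] 18.47
0.29 [ 2.2  1.8 -6.6] 0.0084 44.1 [1.000e-04 7.970e-02 1.277e-01] 18.72
0.385 [ 0.3  4.1 -4.2] 0.008 44.1 [0.0002 0.0752 0.1318] 18.97
0.48 [-0.2  5.6 -4. ] 0.0081 44.2 [0.0002 0.0704 0.1354] 19.22
0.575 [-1.1  6.3  0.3] 0.0079 44.2 [0.0002 0.0654 0.1385] 19.47
0.67 [-2.   6.7  2.4] 0.0086 44.3 [0.0002 0.06   0.1411] 19.72
0.765 [-3.   7.   5.3] 0.0082 44.3 [0.0002 0.0544 0.1431] 19.97
0.86 [-3.2  6.6  6.1] 0.0081 44.3 [0.0003 0.0487 0.1447] 20.22
0.955 [-2.3  6.9  8. ] 0.0079 44.4 [0.0003 0.0428 0.1456] 20.47
1.05 [-1.5  5.  10.3] 0.0081 44.4 [0.0003 0.0368 0.146 ] 20.72
```

View pics/e.png

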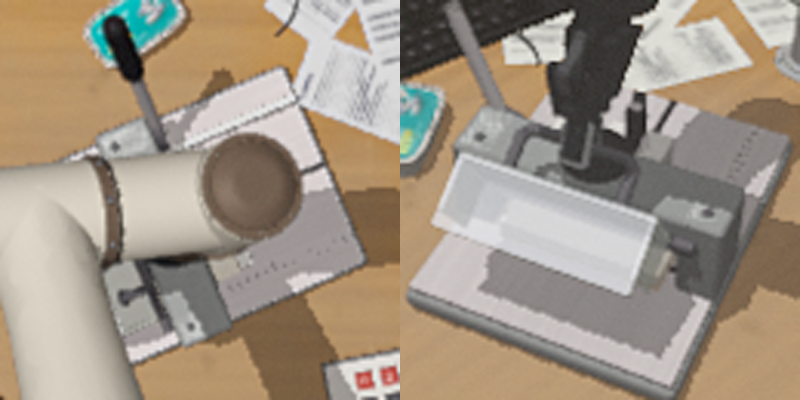

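The guard stands open with its apron facing up. In the right half its upper edge runs from (455,155) to (668,215) and its lower edge from (432,228) to (632,295). I compare that with projections at several angles.

Run:
```python
from h import *
P,s=pickle.load(open("d2.pkl","rb"))
px=lambda u,v:np.array((205+(u-400)/400*130,170+v/400*130))
obs=np.array([px(455,155),px(668,215),px(632,295),px(432,228)])
P0,s0=D["top"]["pic"],D["scene"]["pic"]
def pts(th,q,ah):
    o=[]
    for x,(a,b) in((.078,(.074,.002)),(-.078,(.074,.002)),(-.078,(.074,-ah)),(.078,(.074,-ah))):
        c,n=np.cos(th),np.sin(th); o.append((x,.034+c*a-n*b,.092+n*a+c*b))
    return proj(s,T(q,o))
f=np.array([-np.sin(pose[2]),np.cos(pose[2])]);g=np.r_[pose[:2]+.002*f,pose[2]]
for th in(.85,.95,1.05,1.15,1.25): print(th,(pts(th,g,.060)-obs).round(1).tolist())
```

```text
0.85 [[-0.0, 3.1], [-5.1, 5.7], [-2.5, 7.7], [-1.6, 5.7]]
0.95 [[1.2, 0.0], [-3.9, 2.4], [-2.0, 4.2], [-1.4, 2.3]]
1.05 [[2.4, -3.0], [-2.7, -0.8], [-1.3, 0.4], [-1.1, -1.4]]
1.15 [[3.8, -5.8], [-1.5, -3.9], [-0.5, -3.6], [-0.5, -5.3]]
1.25 [[5.2, -8.5], [-0.2, -6.9], [0.5, -7.8], [0.4, -9.3]]
```

Vision gives about 1.01–1.03 rad and kinematics about 1.04, both inside the band. Settle and hand in.

Run:
```python
from workcell import r
r.dwell(.7); print(r.current_gripper_force(),r.current_wrist_force(),r.current_joint_vel(),r.current_time())
print(r.sign_off())
```

```text
44.356831312179565 [-2.69158944  5.73698077 10.75976136] [-0.00042274 -0.00015481  0.000262   -0.00091696 -0.00019635 -0.00163627] 21.5167
the job is handed in; nothing more can be done
None
```

I handed the job in at about 21.5 s; the hand-in call returned no verdict. The gauge is against the pad, its knob is turned to the stop, and the gripper is holding the guard at about 60° open (estimates 1.01–1.04 rad). I didn't re-measure the pad, tin, tape roll or mouse after the start, but nothing was knowingly touched beyond light pushes of the gauge on the pad.

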